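# Clip two sample tubes into the tilted tube shaker in order

### The job

Load the tube shaker: take the red-capped tube from the rack and press it fully home in the lower clip of the tilted platform (one dot), so that the sprung orange jaw snaps shut over it; only then do the same with the blue-capped tube in the upper clip (two dots). Leave the yellow-capped tube in the rack and do not disturb the bottle, the beaker or the tape roll.

Things in the scene. Friction and masses are not known exactly. Their poses are not given: they have to be found in the camera images.
- platform: aluminium platform of the shaker, fixed, tilted 35 degrees to face up and towards the robot. Origin on its surface, 115 mm above the table; x uphill (away from the robot), y across, z out of the surface: tubes go in along -z. Surface x = -95 to 145, y = -105 to 105 mm. At x = 122 to 144, y = -40 to 40 mm a blue housing 60 mm high stands on it, so tilt the gripper with the platform.
- lower_seat (a point): seat of the lower clip (one dot), platform x = -45 mm, axes as the platform's. The tube's origin lies here when home, its axis along y, 32 mm above the surface. Two forks 10 mm wide at y = -40 and +40 mm, nothing on the platform between them. Fork floor 19 mm above the surface, fixed grey prong downhill, orange sprung jaw uphill, guides up to 62 mm.
- upper_seat (a point): seat of the upper clip (two dots), platform x = +45 mm, axes as the platform's: where the tube's origin lies when home, its axis along y, 32 mm above the surface. The clip is just like the lower one. In both, a tube fits either way round, but its cap is too thick for the forks: keep the origin within 8 mm of the seat in y.
- lower_jaw (a joint): orange jaw of the lower clip: 0 shut, grows to 0.5 as it swings uphill; its two hooks move as one about a hinge along platform y, at the surface, 19 mm uphill of the seat. A spring holds it shut; a tube pushed along platform -z opens it about 0.1 rad against roughly 4 to 10 N, and it snaps back over the tube. A tube just laid on the mouth stays on top.
- upper_jaw (a joint): orange jaw of the upper clip: 0 shut, grows to 0.5 as it swings uphill; its two hooks move as one about a hinge along platform y, at the surface, 19 mm uphill of the seat. A spring holds it shut; a tube pushed along platform -z opens it about 0.1 rad against roughly 4 to 10 N, and it snaps back over the tube. A tube just laid on the mouth stays on top.
- rack: grey fixed rack, 200 mm (x) by 130 mm (y), origin under its centre. Three tubes lie level along its y at x = -60, 0, +60 mm in any order, caps to +y, axes 50 mm above the table, on rails at y = -45 and +45 mm (8 mm thick, 37 mm high, teeth to 51 mm between tubes). Between the rails only the 8 mm base: fingers can pass both sides of a tube's middle.
- red_tube: pale rigid tube with a red cap, 26 mm in diameter, 164 mm long, 55 to 115 g. Origin on its axis, which is its own y; the barrel runs from y = -80 to +54 mm, the cap (31 mm in diameter) from +54 to +84 mm. Starts in the rack, goes into the lower clip.
- blue_tube: pale rigid tube with a blue cap, 26 mm in diameter, 164 mm long, 55 to 115 g. Origin on its axis, which is its own y; the barrel runs from y = -80 to +54 mm, the cap (31 mm in diameter) from +54 to +84 mm. Starts in the rack, goes into the upper clip.
- yellow_tube: pale rigid tube with a yellow cap, 26 mm in diameter, 164 mm long, 55 to 115 g. Origin on its axis, which is its own y; the barrel runs from y = -80 to +54 mm, the cap (31 mm in diameter) from +54 to +84 mm. Stays in the rack.
- bottle: a pink bottle with a blue cap, 66 mm in diameter, 130 mm high, standing loose on the table; origin under its centre. A bystander.
- beaker: a clear plastic beaker, 80 mm across the rim, 90 mm high, loose; origin under its centre. A bystander.
- tape: a dark grey tape roll lying flat, 100 mm in diameter, 45 mm high, loose; origin under its centre. A bystander.

How it is judged:
On the way, in this order (a step that is already met when the one before it is completed fails the run):
1. the red-capped tube is home in the lower clip with its jaw shut, before the blue-capped tube is in the upper clip (x of red_tube in the frame of lower_seat between -0.005 and 0.005 m and y of red_tube in the frame of lower_seat between -0.014 and 0.014 m and z of red_tube in the frame of lower_seat between -0.005 and 0.005 m and angle between the y axis of red_tube and the y axis of platform, either way round below 0.12 rad and value of joint lower_jaw below 0.08 rad), for 0.2 s.
2. the blue-capped tube is home in the upper clip with its jaw shut, the red one still in the lower clip (all of step 1 and x of blue_tube in the frame of upper_seat between -0.005 and 0.005 m and y of blue_tube in the frame of upper_seat between -0.014 and 0.014 m and z of blue_tube in the frame of upper_seat between -0.005 and 0.005 m and angle between the y axis of blue_tube and the y axis of platform, either way round below 0.12 rad and value of joint upper_jaw below 0.08 rad), for 0.2 s.
At the end, for the whole second after the job is handed in: Red tube in the lower clip, blue in the upper: origin within 5 mm of its seat in platform x and z, 14 mm in y, axis within 0.12 rad of platform y, jaw shut (under 0.08 rad), at rest. Yellow tube, bottle, beaker and tape within 30 mm of their starts (all of step 2 and linear speed of each of red_tube, blue_tube below 0.02 m/s and distance of each of yellow_tube, bottle, beaker, tape from where it was at the start of the episode below 0.03 m); the robot touches nothing.
It fails at once if the yellow-capped tube, the bottle, the beaker or the tape roll is displaced by more than 30 mm or the bottle or beaker tipped over (distance of any of yellow_tube, bottle, beaker, tape from where it was at the start of the episode above 0.03 m or angle between any of bottle, beaker's own z axis and vertical above 0.5 rad).
It also fails if it takes over 72 s, if anything falls off the work surface, if the arm or the gripper's body presses on something with over 40 N, if the wrist force passes 120 N, or if a joint passes its speed limit or range.

### The arm

A 6-joint arm with a two-finger parallel gripper is mounted at the origin on the work surface. World frame = base frame: x ahead of the robot, y to its left, z up, the work surface at z = 0. Lengths are in m, angles in rad, forces in N, time in s.
With the tool pointing down it reaches from about 0.35 to 0.775 m from the base axis. Payload 7.3 kg.
Tool frame: the origin (TCP) lies on the centre line of the jaws, within the pads' length; the fingertips stand 11 mm ahead of it and the grasp point (between the pads) lies 8 mm behind it; z points along the fingers, y is the direction in which the jaws open and shut (so a half turn about z gives the same grasp; the last joint's range is limited). The gripper opens to 92 mm and grips with 3 to 60 N. Pads are 19 mm wide; open, the fingers measure 130 mm over their backs; the gripper's body (75 mm by 190 mm) begins 47 mm behind the grasp point.
Start: joints at [1.008, 0.342, 1.524, -0, 1.275, -0.146], TCP at [0.213, 0.48, 0.238] pointing down, gripper open.
Joint ranges: [-2.53, 2.53], [-0.77, 2.02], [0.04, 2.7], [-1, 4.14], [0.28, 2.66], [-3.11, 3.11]. Speed limits (rad/s): [2.57, 2.57, 3.14, 3.14, 3.14, 3.14].

### API

Orientations are given as [roll, pitch, yaw] about the fixed x, y, z axes, in that order (R = Rz(yaw) Ry(pitch) Rx(roll)).
In Python, from cell import robot gives the robot as it stands.
- The arm moves only by the tool jog_arm, never from a script. Its argument "deltas" is one flat list of numbers, 6 for each row, row after row: the shift along the world's x, y, z in units of 0.1 m (1.0 is 0.1 m), then the turn, a rotation vector about the world's x, y, z in units of 90 degrees (1.0 is 90 degrees). A call has 1 to 5 rows; each row is the pose to reach, as a shift and turn from the pose commanded when the call began; what a row does not reach only later rows make up. A row lasts 1/12 s, in which the tool goes at most 41.7 mm and 7.16 degrees, less where a joint would pass 70% of its speed; a pose out of reach is approached as far as the arm can. A call with a number of a shift or a turn outside -1 to 1 is refused whole. A call with a gripper value outside its range is refused whole. "claw" is the opening, from 0 (shut) to 1 (fully open), set as the call begins (left out, the last holds). The fingers move at their own pace and stop on an object; "newtons" is the grip in N (left out, the last holds). Time passes only in rows, so rows that repeat a pose let the fingers close. It gives the time, the measured TCP pose, the force and the opening at its end, in the units of the state.
- robot.observe(): the state, without advancing time (a new reading comes with each control period).
- robot.read_camera(name): name is "scene" or "side" or "wrist"; returns the picture (420x560x3 uint8, red, green, blue); there is no depth.
- robot.camera_params(name): a dict with "fx", "fy", "cx", "cy" (pixels), "R" (3x3) and "t" (3): a world point X has camera coordinates R X + t. Camera axes: x right, y down, z forward; pixel columns grow to the right and rows downward; lengths in m; the calibration is good to about 2 mm. A picture is of the moment at which its call begins: read the wrist's pose just before it. camera_params takes no time and is no camera call; for the wrist camera it gives the pose at the moment of the call.
- robot.hand_in(): hands the job in, once; it reports no verdict.
The state is a dict: "time": time; "qpos": joint angles; "qvel": joint speeds; "joint_efforts": joint torques, N m; "tool_pos": TCP position; "tool_rot": TCP orientation; "contact_force": force on the tool from outside, world axes, zero at the start; "torque": the same for the moment, N m; "opening": finger opening in m.
Only numpy, scipy, OpenCV 4.12 (cv2) and the standard library are available. Lean on these libraries where they do the work, as an engineer would, in place of code of your own. Each camera call takes 0.05 s, during which the arm holds its last target. There are 200 camera calls.

## Working session

There is one attempt and no reset: what is moved stays moved. The work goes in short steps, Python scripts to look and compute and a tool call to move; the robot and the scene stay as the last step left them, time stands still between calls to the robot, and variables do not carry over. Pictures are saved under pics/ and viewed, about 8 in all and at most 12, crops included, and the job is handed in when it is done.

Besides the shell and the picture viewer there is one more tool, called by a JSON object that holds its "fn" and its "kwargs". jog_arm: Moves the arm, as the interface text tells. Its arguments: {"type":"object","properties":{"deltas":{"type":"array","items":{"type":"number"}},"claw":{"type":"number"},"newtons":{"type":"number"}},"required":["deltas"]}

```bash
mkdir -p pics; ls
python3 - <<'E'
from cell import robot
import cv2
print(robot.observe())
for n in ["scene","side"]:
    p=robot.camera_params(n); im=robot.read_camera(n)
    print(n,p)
    cv2.imwrite(f"pics/{n}0.png",cv2.resize(im[:,:,::-1],(784,588),interpolation=cv2.INTER_CUBIC))
E
```

```text
pics
{'time': 0.0, 'qpos': array([ 1.00800157e+00,  3.42767557e-01,  1.52499384e+00, -4.64510524e-05,
        1.27540848e+00, -1.46024292e-01]), 'qvel': array([-1.41947666e-03, -6.38956871e-04, -9.01757225e-04, -6.30074527e-05,
        1.16886700e-03,  6.03187559e-04]), 'joint_efforts': array([ 1.79928534e-04, -4.31236553e+01, -2.44225860e+01,  7.17364834e-02,
        5.58151701e-02, -1.13323679e-04]), 'tool_pos': array([0.21232155, 0.47973014, 0.23702977]), 'tool_rot': array([-3.14002575e+00, -1.85550482e-04,  2.72483560e+00]), 'contact_force': array([ 0.28957734, -0.17684931,  0.02186338]), 'torque': array([-0.0285775 , -0.01812038, -0.00775499]), 'opening': 0.09177600498005711}
scene {'fx': 397.4595713759948, 'fy': 397.4595713759948, 'cx': 277.16335588144386, 'cy': 201.9693280345627, 'R': array([[-0.76402718,  0.6449176 ,  0.01854097],
       [ 0.35834621,  0.44807572, -0.81903367],
       [-0.53651698, -0.6191199 , -0.5734458 ]]), 't': array([ 0.45340109, -0.13027549,  1.45012384])}
side {'fx': 407.490241540894, 'fy': 407.490241540894, 'cx': 279.57816353933396, 'cy': 211.89078829942676, 'R': array([[-0.92304975, -0.384475  , -0.01257504],
       [-0.26493846,  0.65908678, -0.70385526],
       [ 0.27890279, -0.64636181, -0.71023211]]), 't': array([0.58903309, 0.2387445 , 1.14780821])}
```

View pics/scene0.png

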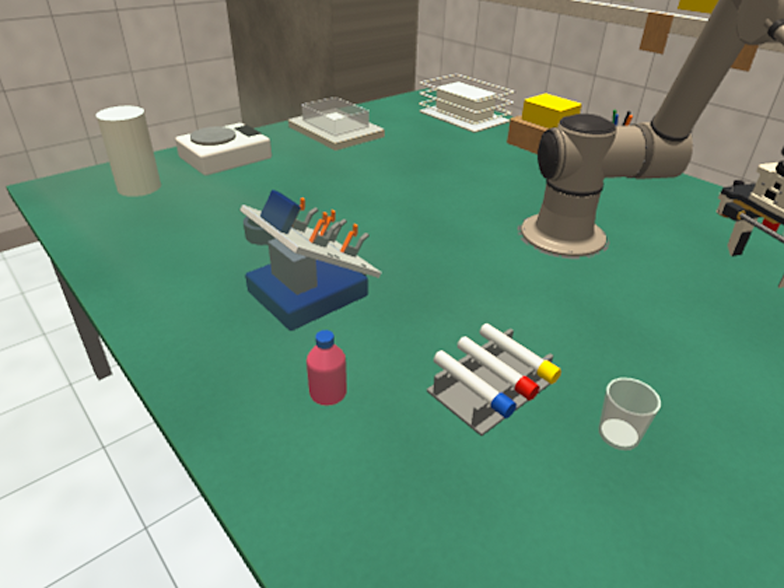

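View pics/side0.png

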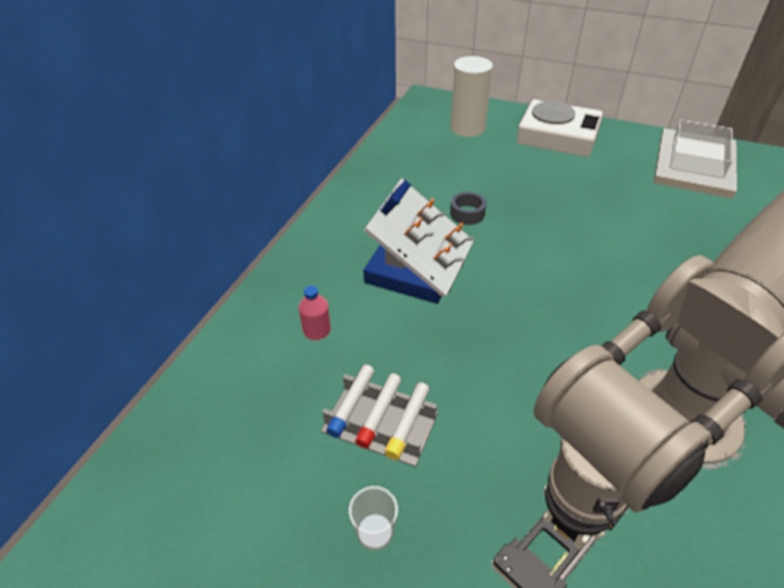

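Order from robot outwards: yellow, red, blue; rack centre near (490,380) scene and (380,415) side; platform near (310,250) scene and (420,235) side. Now enlarged crops.

Run:
```python
import cv2,numpy as np
s=cv2.imread('pics/scene0.png');d=cv2.imread('pics/side0.png')
# native crops from fresh images
from cell import robot
S=robot.read_camera('scene')[:,:,::-1];D=robot.read_camera('side')[:,:,::-1]
def c(im,x,y,w=133,h=100): return cv2.resize(im[y:y+h,x:x+w],(w*3,h*3),interpolation=cv2.INTER_CUBIC)
m=np.vstack([np.hstack([c(S,160,132),c(S,295,225)]),np.hstack([c(D,240,125),c(D,215,250)])])
cv2.imwrite('pics/mos.png',m)
```

```text
(no output)
```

View pics/mos.png

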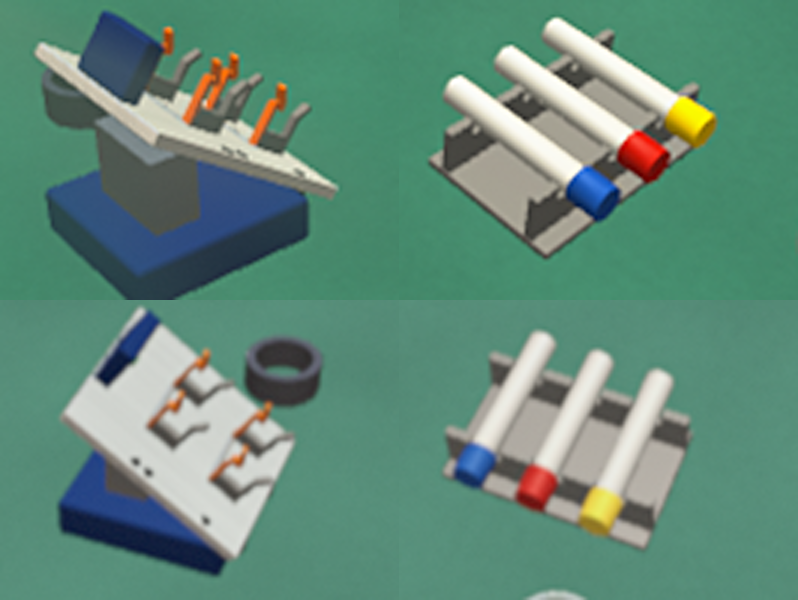

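```bash
cat > h.py <<'E'
import numpy as np
from scipy.optimize import least_squares
from scipy.spatial.transform import Rotation as Ro
def proj(p,X):
    c=np.asarray(X)@p['R'].T+p['t']; return np.c_[p['fx']*c[:,0]/c[:,2]+p['cx'],p['fy']*c[:,1]/c[:,2]+p['cy']]
def plat(q): # x,y,yaw -> R,t
    return (Ro.from_euler('z',q[2])*Ro.from_euler('y',-np.radians(35))).as_matrix(),np.array([q[0],q[1],.115])
def rackT(q): return Ro.from_euler('z',q[2]).as_matrix(),np.array([q[0],q[1],0])
def fit(T,obs,q0): # obs: list of (cam params, local pts, pixels)
    f=lambda q:np.concatenate([(proj(p,np.array(L)@T(q)[0].T+T(q)[1])-np.array(u)).ravel() for p,L,u in obs])
    r=least_squares(f,q0,loss='soft_l1'); return r.x,f(r.x).reshape(-1,2).round(1)
E
python3 - <<'E'
from h import *
from cell import robot
S=robot.camera_params('scene');D=robot.camera_params('side')
print(-S['R'].T@S['t'],-D['R'].T@D['t'])
px=lambda u,ox,oy,mx,my:(np.array(u)-[mx,my])/3+[ox,oy]
b=.145;a=-.095;w=.105
o=[(S,[[b,-w,0],[b,w,0],[a,w,0]],px([[40,43],[157,136],[337,186]],160,132,0,0)),
   (D,[[b,w,0],[b,-w,0],[a,w,0],[a,-w,0]],px([[62,415],[142,308],[235,557],[293,435]],240,125,0,300))]
for r in fit(plat,o,[.6,-.1,0]): print(r)
tub=[[x,y,.05] for x in (.06,0,-.06) for y in (.084,-.08)]
o=[(S,tub+[[.1,-.065,.008],[.1,.065,.008]],px([[602,201],[452,88],[651,162],[504,57],[702,126],[555,29],[428,160],[548,255]],295,225,399,0)),
   (D,tub+[[-.1,.065,.008],[.1,.065,.008]],px([[471,472],[541,337],[534,498],[598,356],[597,525],[660,375],[645,547],[443,474]],215,250,399,300))]
for r in fit(rackT,o,[.5,.3,0]): print(r)
E
```

```text
[1.17111055 0.66376746 0.71646092] [0.28683254 0.81101454 0.99065893]
[ 0.6164097  -0.19123219 -0.00655984]
[[-0.5 -1.7]
 [ 0.4 -2.5]
 [ 0.5 -0.5]
 [-0.1 -0.6]
 [-1.1 -0.3]
 [-0.4  0.2]
 [-0.2  2.1]]
[0.5605675  0.24598995 0.01910207]
[[ 2.1 -0.6]
 [-0.4 -1.2]
 [ 2.2 -0.4]
 [-1.3 -1.2]
 [ 0.5 -0.2]
 [-2.8 -1.4]
 [-0.7 -2.2]
 [-0.4 -2. ]
 [-1.4  2.7]
 [-0.1  1.1]
 [-1.4  1.3]
 [ 0.3  0.8]
 [-0.9 -0.1]
 [-0.5  0.6]
 [ 0.1 -0.5]
 [-0.8 -0.1]]
```

{"fn": "jog_arm", "kwargs": {"deltas": [0.2,-0.12,0,0,0,-0.07,0.4,-0.24,0,0,0,-0.14,0.6,-0.36,0,0,0,-0.21,0.75,-0.48,0,0,0,-0.28,0.87,-0.585,0,0,0,-0.36]}}

```text
time: 0.62
tool_pos: [0.3006, 0.4207, 0.2375]
tool_rot: [-3.141, 0.0, 2.154]
contact_force: [0.0, 0.8, -0.2]
opening: 0.0915
```

{"fn": "jog_arm", "kwargs": {"deltas": [0.2,-0.12,0,0,0,-0.07,0.4,-0.24,0,0,0,-0.14,0.6,-0.36,0,0,0,-0.21,0.75,-0.48,0,0,0,-0.28,0.87,-0.585,0,0,0,-0.36]}}

```text
time: 1.03
tool_pos: [0.3877, 0.3621, 0.2375]
tool_rot: [-3.142, 0.0, 1.589]
contact_force: [-0.7, 0.3, 0.8]
opening: 0.0917
```

{"fn": "jog_arm", "kwargs": {"deltas": [0.2,-0.12,0,0,0,0,0.4,-0.24,0,0,0,0,0.6,-0.36,0,0,0,0,0.75,-0.48,0,0,0,0,0.87,-0.585,0,0,0,0]}}

```text
time: 1.45
tool_pos: [0.4747, 0.3036, 0.2374]
tool_rot: [-3.141, 0.0, 1.594]
contact_force: [-0.4, -0.7, 0.3]
opening: 0.0919
```

{"fn": "jog_arm", "kwargs": {"deltas": [0.2,-0.12,0,0,0,0,0.4,-0.24,0,0,0,0,0.6,-0.36,0,0,0,0,0.87,-0.585,0,0,0,0,0.87,-0.585,0,0,0,0]}}

```text
time: 1.87
tool_pos: [0.5643, 0.2422, 0.2369]
tool_rot: [3.14, 0.002, 1.591]
contact_force: [-0.7, -0.3, -0.5]
opening: 0.0919
```

Run:
```python
from cell import robot
import cv2
o=robot.observe();print(o['time'],o['tool_pos'],o['tool_rot'],o['qpos'])
p=robot.camera_params('wrist');im=robot.read_camera('wrist');print(p)
import pickle;pickle.dump(p,open('w1.pkl','wb'))
cv2.imwrite('pics/w1.png',cv2.resize(im[:,:,::-1],(784,588),interpolation=cv2.INTER_CUBIC))
```

```text
1.8667 [0.56427952 0.24224104 0.23687886] [3.14015574e+00 1.97185629e-03 1.59127309e+00] [ 0.28191069  0.50833336  1.26286979 -0.00232315  1.3695116   0.26189598]
{'fx': 294.19125432696114, 'fy': 294.19125432696114, 'cx': 275.4053573938578, 'cy': 211.04250304427984, 'R': array([[ 0.99979588,  0.02008315,  0.00220559],
       [ 0.01883495, -0.96598251,  0.25792061],
       [ 0.00731042, -0.25782643, -0.96616359]]), 't': array([-0.56978533,  0.18876036,  0.44699103])}
```

View pics/w1.png

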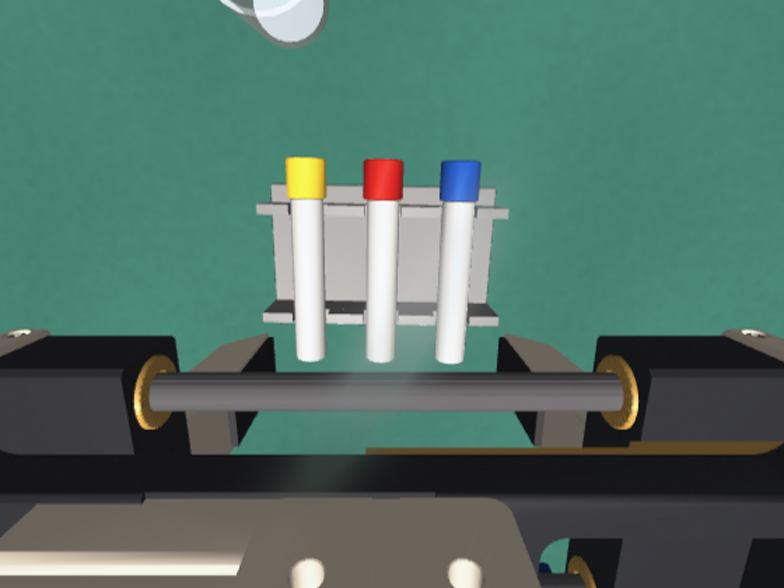

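Run:
```python
from h import *
from cell import robot
import pickle
W=pickle.load(open('w1.pkl','rb'))
print(-W['R'].T@W['t'])
L=[];U=[]
for x,c,j,e in((-.06,(306,158),(307,200),(311,358)),(0,(383,159),(382.5,200),(380,360)),(.06,(461,161),(459.5,201),(450,362))):
    L+=[[x,.084,.0655],[x,.054,.0635],[x,-.08,.06]];U+=[c,j,e]
for r in fit(rackT,[(W,L,np.array(U)/1.4)],[.56,.246,.02]): print(r.tolist())
o=robot.observe();print(o['tool_pos'],o['tool_rot'])
S=robot.camera_params('scene');D=robot.camera_params('side')
def tri(a,b):
    f=lambda X:np.r_[(proj(S,[X])-np.array(a)/1.4)[0],(proj(D,[X])-np.array(b)/1.4)[0]]
    r=least_squares(f,[.5,.3,.1]);return r.x.round(3),r.cost
print('bottlecap',tri((325,335),(311,291)),'beaker rim',tri((634,394),(374,508)))
```

```text
[0.56284605 0.30902839 0.38443798]
[0.5617006427395221, 0.24412630287299705, 0.004558057040040577]
[[-3.2, -0.5], [-2.5, -0.7], [-0.8, 1.8], [0.0, -0.3], [0.0, 0.2], [0.3, 1.1], [2.5, -0.7], [1.4, 0.4], [0.5, 0.3]]
[0.56230604 0.24393719 0.23681974] [-3.14120495e+00  7.43772540e-04  1.59158708e+00]
bottlecap (array([0.794, 0.074, 0.126]), np.float64(0.10306646395035196)) beaker rim (array([0.481, 0.452, 0.09 ]), np.float64(1.272583175117207))
```

Run:
```python
from h import *
import pickle
W=pickle.load(open('w1.pkl','rb'))
L=[];U=[]
for x,c,j,e in((-.06,(306,158),(307,200),(311,358)),(0,(383,159),(382.5,200),(380,360)),(.06,(461,161),(459.5,201),(450,362))):
    L+=[[x,.084,.0655],[x,.054,.0635],[x,-.08,.06]];U+=[c,j,e]
L=np.array(L);U=np.array(U)/1.4;A=L.copy();A[:,2]=.05
def f(q):
    R,t=rackT(q);return np.r_[proj(W,A@R.T+t)[:,0]-U[:,0],proj(W,L@R.T+t)[:,1]-U[:,1]]
r=least_squares(f,[.56,.246,.02],loss='soft_l1');print(r.x,f(r.x).round(1))
```

```text
[0.56182053 0.24419193 0.00319419] [-0.2 -0.   0.6  0.3  0.2  0.4  0.  -0.7 -0.7 -0.7 -0.8  1.7 -0.3  0.2
  1.  -0.7  0.4  0.4]
```

{"fn": "jog_arm", "kwargs": {"deltas": [0,0,-0.2,0,0,-0.011,0,0,-0.4,0,0,-0.011,0,0,-0.6,0,0,-0.011,0,0,-0.8,0,0,-0.011,0,0,-1.0,0,0,-0.011], "claw": 0.46, "newtons": 40}}

```text
time: 2.33
tool_pos: [0.5596, 0.2468, 0.1369]
tool_rot: [-3.141, -0.0, 1.578]
contact_force: [0.7, -0.3, -0.5]
opening: 0.0629
```

{"fn": "jog_arm", "kwargs": {"deltas": [0,0,-0.2,0,0,0,0,0,-0.4,0,0,0,0,0,-0.6,0,0,0,0,0,-0.8,0,0,0,0,0,-0.94,0,0,0]}}

```text
time: 2.75
tool_pos: [0.5588, 0.2465, 0.0419]
tool_rot: [-3.139, 0.001, 1.579]
contact_force: [-0.4, -0.3, -0.6]
opening: 0.0425
```

{"fn": "jog_arm", "kwargs": {"deltas": [0,0,0,0,0,0,0,0,0,0,0,0,0,0,0,0,0,0,0,0,0,0,0,0,0,0,0,0,0,0], "claw": 0}}

```text
time: 3.17
tool_pos: [0.561, 0.2464, 0.0449]
tool_rot: [3.14, -0.001, 1.578]
contact_force: [0.5, 0.2, -0.5]
opening: 0.0252
```

{"fn": "jog_arm", "kwargs": {"deltas": [0,0,0.2,0,0,0,0,0,0.4,0,0,0,0,0,0.6,0,0,0,0,0,0.8,0,0,0,0,0,1.0,0,0,0]}}

```text
time: 3.58
tool_pos: [0.5605, 0.2461, 0.1455]
tool_rot: [3.141, -0.0, 1.578]
contact_force: [-0.7, 0.3, -0.7]
opening: 0.0251
```

{"fn": "jog_arm", "kwargs": {"deltas": [0,0,0.2,0,0,0,0,0,0.4,0,0,0,0,0,0.6,0,0,0,0,-0.1,0.8,0,0,0,0,-0.3,1.0,0,0,0]}}

```text
time: 4.0
tool_pos: [0.5601, 0.2174, 0.2454]
tool_rot: [3.14, -0.001, 1.58]
contact_force: [-0.5, -0.3, -0.5]
opening: 0.0249
```

{"fn": "jog_arm", "kwargs": {"deltas": [0,-0.2,0,0,0,0,0,-0.4,0,0,0,0,0,-0.6,0,0,0,0,0,-0.8,0,0,0,0,0,-1.0,0,0,0,0]}}

```text
time: 4.42
tool_pos: [0.5604, 0.1151, 0.2446]
tool_rot: [3.14, -0.0, 1.578]
contact_force: [-0.3, 0.6, -0.4]
opening: 0.0249
```

{"fn": "jog_arm", "kwargs": {"deltas": [0,-0.2,0,0,-0.04,0,0,-0.4,0,0,-0.08,0,0,-0.6,0,0,-0.12,0,0,-0.8,0,0,-0.16,0,0,-1.0,0,0,-0.2,0]}}

```text
time: 4.83
tool_pos: [0.5603, 0.0152, 0.2448]
tool_rot: [2.823, 0.003, 1.577]
contact_force: [0.5, -0.1, -1.1]
opening: 0.025
```

{"fn": "jog_arm", "kwargs": {"deltas": [-0.1,-0.2,0,0,-0.04,0,-0.2,-0.4,0,0,-0.08,0,-0.3,-0.6,0,0,-0.12,0,-0.37,-0.8,0,0,-0.16,0,-0.37,-1.0,0,0,-0.189,0]}}

```text
time: 5.25
tool_pos: [0.5216, -0.0844, 0.2443]
tool_rot: [2.527, 0.006, 1.576]
contact_force: [1.2, 0.8, -1.4]
opening: 0.0252
```

{"fn": "jog_arm", "kwargs": {"deltas": [0,-0.2,0,0,0,0,0,-0.4,0,0,0,0,0,-0.6,0,0,0,0,0,-0.8,0,0,0,0,0,-1.0,0,0,0,0]}}

```text
time: 5.67
tool_pos: [0.5233, -0.1849, 0.2447]
tool_rot: [2.529, 0.005, 1.577]
contact_force: [0.6, 0.2, -0.5]
opening: 0.025
```

{"fn": "jog_arm", "kwargs": {"deltas": [0,-0.2,0,0,0,0,0,-0.4,0,0,0,0,0,-0.6,0,0,0,0,0,-0.8,0,0,0,0,0,-0.86,0,0,0,0]}}

```text
time: 6.08
tool_pos: [0.5236, -0.2727, 0.2446]
tool_rot: [2.529, 0.006, 1.574]
contact_force: [-0.3, -0.2, -1.2]
opening: 0.025
```

```bash
cat > snap.py <<'E'
import sys,cv2,pickle
from cell import robot
n=sys.argv[1]
robot.read_camera('wrist')
o=robot.observe();print(o['time'],o['tool_pos'],o['tool_rot'],o['qpos'],o['contact_force'],o['opening'])
p=robot.camera_params('wrist');im=robot.read_camera('wrist')
pickle.dump(p,open(n+'.pkl','wb'))
cv2.imwrite(f'pics/{n}.png',cv2.resize(im[:,:,::-1],(784,588),interpolation=cv2.INTER_CUBIC))
E
python3 snap.py w2
```

```text
6.1333 [ 0.52349196 -0.27243763  0.2443859 ] [2.52950204 0.0057536  1.57425457] [-0.83829257  0.24014604  1.81804569  0.66522987  0.76035961 -1.26045639] [ 0.89959075  0.06960102 -0.50057534] 0.02439064097713617
```

View pics/w2.png

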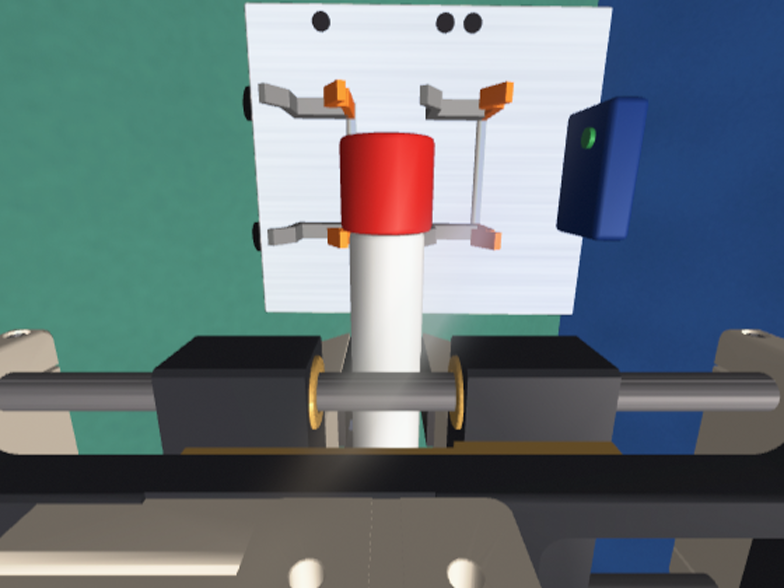

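Run:
```python
from h import *
import pickle
W=pickle.load(open('w2.pkl','rb'))
b=.145;a=-.095;w=.105
L=[[a,w,0],[b,w,0],[a,-w,0],[b,-w,0],[.122,-.04,0],[.122,.04,0]]
U=np.array([[246,4],[611,9],[266,312],[573,314],[557,235],[570,117]])/1.4
q,r=fit(plat,[(W,L,U)],[.616,-.191,0]);print(q,r.tolist())
# full 6-dof check
def T6(v): return (Ro.from_rotvec(v[3:])).as_matrix(),v[:3]
R0,t0=plat(q);q6,r6=fit(T6,[(W,L,U)],np.r_[t0,Ro.from_matrix(R0).as_rotvec()])
print(q6[:3],Ro.from_rotvec(q6[3:]).as_euler('ZYX',degrees=True),r6.tolist())
R,t=plat(q)
for n,x in(('lower',-.045),('upper',.045)): print(n,t+R@[x,0,.032])
# tube in hand: in tool frame
tp=np.array([0.52349196,-0.27243763,0.2443859]);Rt=Ro.from_euler('xyz',[2.52950204,0.0057536,1.57425457]).as_matrix()
print('tool in platform', R.T@(tp-t), 'Rrel\n',(R.T@Rt).round(4))
# tube centre c=tp+Rt@[dx,dy,dz], axis Rt x (sign so +y)
ax=Rt[:,0]*np.sign(Rt[1,0])
cam=-W['R'].T@W['t']; print('cam rel tool',Rt.T@(cam-tp))
for dz in(-.004,-.008,-.012):
  for d in(-.003,0,.003):
    c=tp+d*ax+dz*Rt[:,2]; n=-Rt[:,2]
    print(dz,d,(proj(W,[c+.084*ax+.0155*n,c+.054*ax+.0155*n,c+.069*ax,c])*1.4).round(0).tolist())
```

```text
[ 0.6186425  -0.19777252 -0.00655786] [[0.3, 0.1], [2.2, 0.2], [0.4, 0.4], [0.1, 1.3], [-2.6, -2.1], [-2.3, -0.7]]
[ 0.61863565 -0.19776179  0.11545693] [ -0.31742479 -34.64873993  -0.16920575] [[0.3, -0.2], [2.0, 0.4], [0.4, 0.8], [0.3, 1.1], [-2.4, -2.2], [-2.3, -0.7]]
lower [ 0.5634274  -0.19741042  0.11540193]
upper [ 0.6371495  -0.19789389  0.16702381]
tool in platform [-0.00332729 -0.07528749  0.16028081] Rrel
 [[-0.0115  0.9999  0.0012]
 [ 0.9999  0.0115  0.001 ]
 [ 0.001   0.0013 -1.    ]]
cam rel tool [ 0.06651145  0.00054616 -0.14744065]
-0.004 -0.003 [[383.0, 135.0], [384.0, 238.0], [384.0, 188.0], [384.0, 376.0]]
-0.004 0 [[383.0, 124.0], [383.0, 228.0], [384.0, 179.0], [384.0, 368.0]]
-0.004 0.003 [[383.0, 113.0], [383.0, 218.0], [384.0, 169.0], [384.0, 361.0]]
-0.008 -0.003 [[383.0, 133.0], [383.0, 240.0], [384.0, 188.0], [384.0, 380.0]]
-0.008 0 [[383.0, 122.0], [383.0, 230.0], [384.0, 178.0], [384.0, 373.0]]
-0.008 0.003 [[383.0, 110.0], [383.0, 219.0], [384.0, 169.0], [384.0, 365.0]]
-0.012 -0.003 [[383.0, 131.0], [383.0, 241.0], [384.0, 188.0], [384.0, 385.0]]
-0.012 0 [[383.0, 119.0], [383.0, 231.0], [384.0, 178.0], [384.0, 378.0]]
-0.012 0.003 [[383.0, 107.0], [383.0, 221.0], [384.0, 168.0], [384.0, 370.0]]
```

```bash
cat >> h.py <<'E'
def tgt(q,x,z,tube_off,tool=.008):
    R,t=plat(q); return t+R@np.array([x,tube_off,.032+z-tool])
E
python3 - <<'E'
from h import *
import pickle
W=pickle.load(open('w2.pkl','rb'))
b=.145;a=-.095;w=.105
L=[[a,w,0],[b,w,0],[a,-w,0],[b,-w,0]]
U=np.array([[246,4],[611,9],[266,312],[573,314]])/1.4
q,r=fit(plat,[(W,L,U)],[.616,-.191,0]);print(q,r.tolist())
R,t=plat(q)
tp=np.array([0.5235,-0.2724,0.2444])
for z in(.07,.04,0): print(z,tgt(q,-.045,z,.0025)-tp)
P=[[-.045,.04,.019],[.045,.04,.019],[-.045,-.04,.019],[.045,-.04,.019],[.064,.035,0],[.064,-.035,0],[-.026,.035,0]]
print((proj(W,np.array(P)@R.T+t)*1.4).round(0).tolist())
E
```

```text
[ 0.61825794 -0.19754461 -0.0051319 ] [[-0.3, -0.2], [2.0, -0.4], [0.1, 0.4], [0.0, 1.0]]
0.07 [ 0.00399393  0.07782122 -0.07821065]
0.04 [ 0.021201    0.07773291 -0.10278521]
0 [ 0.04414376  0.07761517 -0.13555129]
[[321.0, 108.0], [460.0, 109.0], [325.0, 232.0], [454.0, 233.0], [482.0, 122.0], [476.0, 224.0], [353.0, 121.0]]
```

{"fn": "jog_arm", "kwargs": {"deltas": [0.01,0.2,-0.2,0,0,-0.006,0.02,0.4,-0.4,0,0,-0.006,0.03,0.6,-0.6,0,0,-0.006,0.04,0.75,-0.75,0,0,-0.006,0.04,0.778,-0.78,0,0,-0.006]}}

```text
time: 6.6
tool_pos: [0.5258, -0.1874, 0.1632]
tool_rot: [2.535, -0.0, 1.571]
contact_force: [0.1, 1.2, -0.9]
opening: 0.0247
```

{"fn": "jog_arm", "kwargs": {"deltas": [0.057,0,-0.082,0,0,0,0.115,0,-0.164,0,0,0,0.172,0,-0.246,0,0,0,0.23,0,-0.328,0,0,0,0.23,0,-0.328,0,0,0]}}

```text
time: 7.02
tool_pos: [0.5501, -0.1916, 0.1322]
tool_rot: [2.532, 0.004, 1.568]
contact_force: [-5.3, -0.2, -4.4]
opening: 0.0254
```

```bash
python3 snap.py w3
python3 - <<'E'
from h import *
from cell import robot
o=robot.observe();R,t=plat([ 0.61825794,-0.19754461,-0.0051319]);Rt=Ro.from_euler('xyz',o['tool_rot']).as_matrix()
print('grasp pt in platform',R.T@(o['tool_pos']-.008*Rt[:,2]-t),'F plat',R.T@o['contact_force'],(R.T@Rt).round(4)[:,0])
E
```

```text
7.0667 [ 0.54991999 -0.19156629  0.13236304] [2.53220964 0.00364715 1.56831506] [-0.6533599   0.37914818  2.0103841   0.98941816  0.42477315 -1.50570826] [-4.92236899 -1.06227729 -4.02421317] 0.024946903065033364
grasp pt in platform [-0.04594297  0.00562345  0.06163504] F plat [-5.51646454 -0.17291207 -0.02876507] [-0.0042  1.     -0.0015]
```

View pics/w3.png

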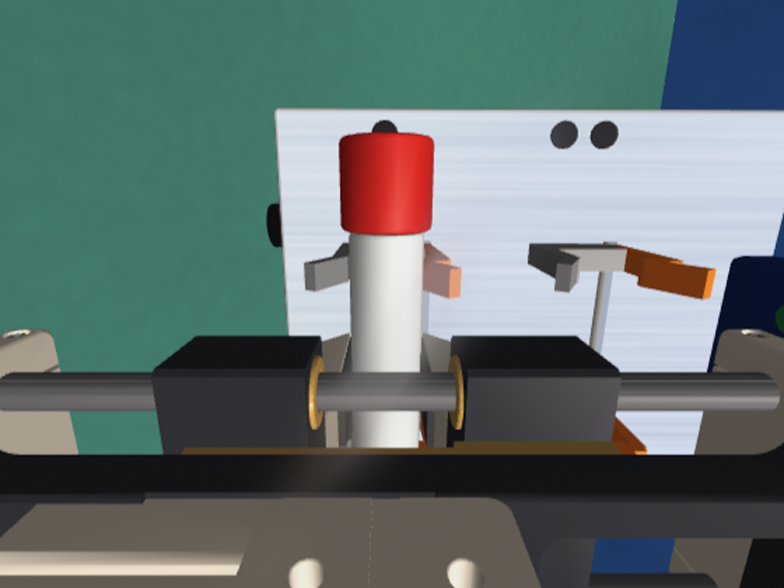

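{"fn": "jog_arm", "kwargs": {"deltas": [0.03,-0.03,-0.05,0,0,0,0.065,-0.03,-0.1,0,0,0,0.1,-0.03,-0.15,0,0,0,0.135,-0.03,-0.2,0,0,0,0.17,-0.03,-0.25,0,0,0]}}

```text
time: 7.53
tool_pos: [0.5665, -0.1949, 0.1093]
tool_rot: [2.53, 0.005, 1.568]
contact_force: [-50.5, 2.3, 47.6]
opening: 0.0249
```

{"fn": "jog_arm", "kwargs": {"deltas": [0,0,0,0,0,0,0,0,0,0,0,0]}}

```text
time: 7.7
tool_pos: [0.5667, -0.195, 0.1091]
tool_rot: [2.53, 0.005, 1.567]
contact_force: [-17.1, 1.1, 11.0]
opening: 0.0249
```

```bash
cat > st.py <<'E'
from h import *
from cell import robot
o=robot.observe();R,t=plat([ 0.61825794,-0.19754461,-0.0051319]);Rt=Ro.from_euler('xyz',o['tool_rot']).as_matrix()
print(o['time'],o['qpos'].round(3),o['opening'])
print('grasp pt in platform',R.T@(o['tool_pos']-.008*Rt[:,2]-t),'F plat',R.T@o['contact_force'],(R.T@Rt).round(4)[:,0])
E
python3 st.py
```

```text
7.7 [-0.636  0.445  1.991  1.088  0.389 -1.598] 0.024892178094904287
grasp pt in platform [-0.04564866  0.0022913   0.03277279] F plat [-7.65419673  0.9671118  18.82373159] [-0.0043  1.     -0.003 ]
```

{"fn": "jog_arm", "kwargs": {"deltas": [0,0,0,0,0,0,0,0,0,0,0,0,0,0,0,0,0,0,0,0,0,0,0,0], "claw": 0.6}}

```text
time: 8.03
tool_pos: [0.5682, -0.1954, 0.1087]
tool_rot: [2.529, 0.005, 1.567]
contact_force: [0.8, 0.3, -0.6]
opening: 0.047
```

{"fn": "jog_arm", "kwargs": {"deltas": [-0.06,0,0.08,0,0,0,-0.17,0,0.25,0,0,0,-0.29,0,0.41,0,0,0,-0.4,0,0.57,0,0,0,-0.57,0,0.82,0,0,0]}}

```text
time: 8.45
tool_pos: [0.5101, -0.1948, 0.1896]
tool_rot: [2.532, 0.003, 1.568]
contact_force: [0.2, -0.3, -0.1]
opening: 0.0553
```

{"fn": "jog_arm", "kwargs": {"deltas": [0,-0.1,0.05,0,0,0,0,-0.3,0.1,0,0,0,0,-0.5,0.2,0,0,0,0,-0.7,0.2,0,0,0,0,-0.8,0.2,0,0,0]}}

```text
time: 8.87
tool_pos: [0.5113, -0.278, 0.2108]
tool_rot: [2.529, 0.006, 1.566]
contact_force: [0.3, -1.3, 0.4]
opening: 0.0552
```

```bash
python3 snap.py w4; python3 st.py
```

```text
8.9167 [ 0.51109307 -0.27871656  0.2102265 ] [2.52919823 0.00616367 1.564705  ] [-0.86694862  0.27322096  1.88409902  0.74192285  0.69490517 -1.3761933 ] [-0.09622261 -2.95085859 -0.24906274] 0.055126774170835814
8.9667 [-0.865  0.272  1.887  0.742  0.695 -1.375] 0.05489723691633869
grasp pt in platform [-0.03352078 -0.07976325  0.14691013] F plat [ 0.53407794  1.50669777 -0.37493387] [-0.002   1.     -0.0036]
```

View pics/w4.png

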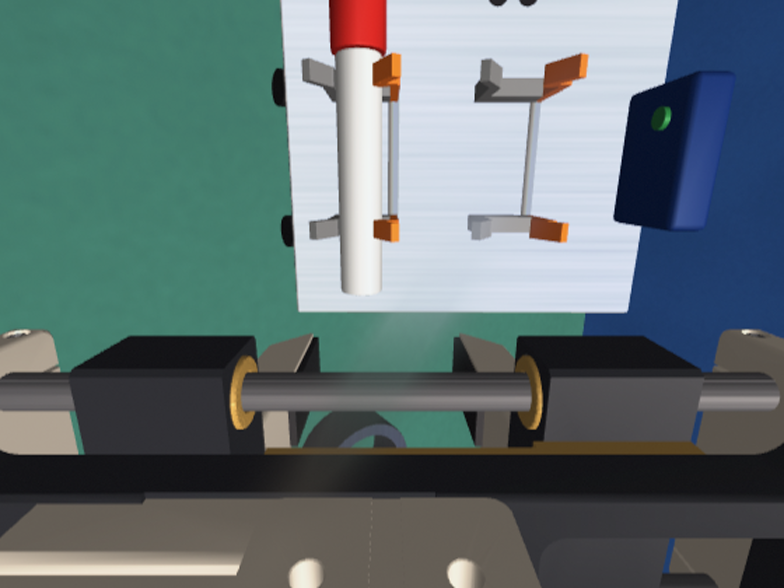

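Red tube lies in the lower clip (axis from (361,50) to (361,293)), orange hooks at (388,72) and (386,230) over it. Check numerically.

Run:
```python
from h import *
import pickle
W=pickle.load(open('w4.pkl','rb'))
R,t=plat([ 0.61825794,-0.19754461,-0.0051319])
P=[[-.045,.054,.0465],[-.045,-.08,.045],[-.045,-.08,.032],[-.045,.054,.032],[-.045,-.04,.032],[.045,.04,.019],[-.095,-.105,0],[.145,-.105,0],[.064,.035,0],[-.026,.035,0],[-.026,-.035,0]]
print((proj(W,np.array(P)@R.T+t)*1.4).round(0).tolist())
a,b=proj(W,np.array([[-.045,0,.032],[-.045,0,.042]])@R.T+t);print('px per 10mm z',(b-a)*1.4)
```

```text
[[361.0, 47.0], [364.0, 296.0], [365.0, 290.0], [363.0, 56.0], [364.0, 227.0], [516.0, 89.0], [299.0, 313.0], [628.0, 313.0], [536.0, 104.0], [395.0, 104.0], [394.0, 215.0]]
px per 10mm z [-0.87175077 -1.0587768 ]
```

{"fn": "jog_arm", "kwargs": {"deltas": [0,0.2,0.1,0,0,0,0,0.4,0.2,0,0,0,0,0.6,0.27,0,0,0,0,0.8,0.27,0,0,0,0,1.0,0.27,0,0,0], "claw": 0.46}}

```text
time: 9.38
tool_pos: [0.5103, -0.173, 0.2367]
tool_rot: [2.531, 0.003, 1.568]
contact_force: [1.3, -0.1, -0.5]
opening: 0.0422
```

{"fn": "jog_arm", "kwargs": {"deltas": [0,0.2,0,0,0,0,0,0.4,0,0,0,0,0,0.6,0,0,0,0,0,0.8,0,0,0,0,0,1.0,0,0,0,0]}}

```text
time: 9.8
tool_pos: [0.5098, -0.0729, 0.2362]
tool_rot: [2.532, 0.003, 1.568]
contact_force: [-0.8, 0.0, 0.6]
opening: 0.0423
```

{"fn": "jog_arm", "kwargs": {"deltas": [0.04,0.2,0,0,0.04,0,0.08,0.4,0,0,0.08,0,0.12,0.6,0,0,0.12,0,0.16,0.8,0,0,0.16,0,0.2,1.0,0,0,0.2,0]}}

```text
time: 10.22
tool_pos: [0.5298, 0.0271, 0.2367]
tool_rot: [2.848, 0.005, 1.57]
contact_force: [0.5, 0.0, 0.1]
opening: 0.0422
```

{"fn": "jog_arm", "kwargs": {"deltas": [0.1,0.2,0,0,0.04,0,0.2,0.4,0,0,0.08,0,0.3,0.6,0,0,0.12,0,0.4,0.8,0,0,0.16,0,0.5,1.0,0,0,0.189,0]}}

```text
time: 10.63
tool_pos: [0.5802, 0.1272, 0.2362]
tool_rot: [-3.137, 0.005, 1.572]
contact_force: [-0.2, -0.4, 0.4]
opening: 0.0421
```

{"fn": "jog_arm", "kwargs": {"deltas": [0.1,0.2,0,0,0,0,0.2,0.4,0,0,0,0,0.3,0.6,0,0,0,0,0.4,0.8,0,0,0,0,0.41,1.0,0,0,0,0]}}

```text
time: 11.05
tool_pos: [0.6216, 0.2269, 0.2354]
tool_rot: [-3.14, 0.005, 1.571]
contact_force: [0.3, -0.0, 0.4]
opening: 0.0421
```

{"fn": "jog_arm", "kwargs": {"deltas": [0,0.1,0,0,0,0,0,0.23,0,0,0,0,0,0.23,0,0,0,0,0,0.23,0,0,0,0,0,0.23,0,0,0,0]}}

```text
time: 11.47
tool_pos: [0.6213, 0.2472, 0.237]
tool_rot: [-3.142, 0.006, 1.57]
contact_force: [-0.8, 0.2, -0.9]
opening: 0.0422
```

```bash
python3 snap.py w5
python3 - <<'E'
from h import *
import pickle
from cell import robot
W=pickle.load(open('w5.pkl','rb'))
R,t=rackT([0.56182,.2442,.0032])
P=[[.06,.084,.0655],[.06,.054,.0635],[.06,.054,.05],[.06,-.08,.05],[-.06,.054,.05],[-.06,-.08,.05]]
print((proj(W,np.array(P)@R.T+t)*1.4).round(0).tolist())
E
```

```text
11.5167 [0.62145448 0.24696459 0.23711027] [3.14153232 0.00575617 1.56938627] [ 0.26633712  0.61865089  1.07076448 -0.00560546  1.45364378  0.26840628] [-0.33800893 -0.00316066  0.72107986] 0.042610844221089
[[385.0, 164.0], [385.0, 205.0], [385.0, 205.0], [386.0, 361.0], [234.0, 205.0], [249.0, 361.0]]
```

View pics/w5.png

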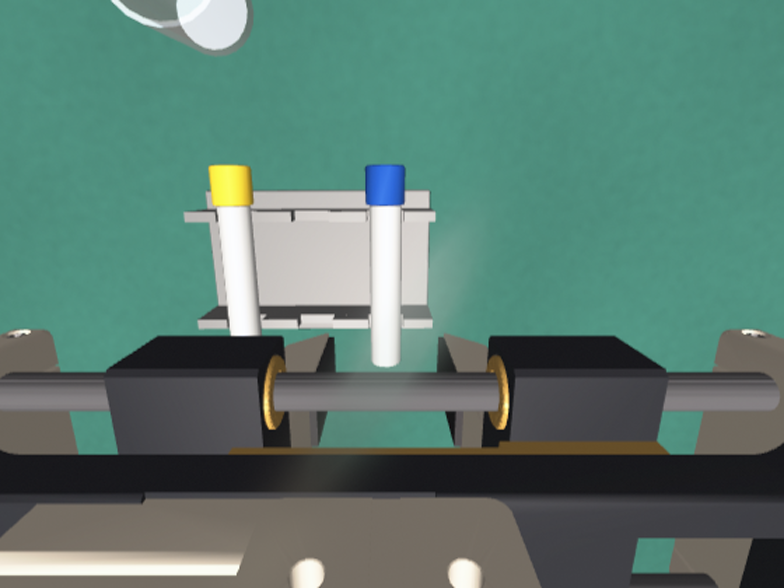

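{"fn": "jog_arm", "kwargs": {"deltas": [0,0,-0.2,0,0,0,0,0,-0.4,0,0,0,0,0,-0.6,0,0,0,0,0,-0.8,0,0,0,0,0,-1.0,0,0,0]}}

```text
time: 11.98
tool_pos: [0.6217, 0.2469, 0.1364]
tool_rot: [3.141, 0.005, 1.569]
contact_force: [-0.1, 0.5, -0.5]
opening: 0.0421
```

{"fn": "jog_arm", "kwargs": {"deltas": [0,0,-0.2,0,0,0,0,0,-0.4,0,0,0,0,0,-0.6,0,0,0,0,0,-0.8,0,0,0,0,0,-0.95,0,0,0]}}

```text
time: 12.4
tool_pos: [0.6211, 0.2467, 0.0404]
tool_rot: [-3.14, 0.006, 1.569]
contact_force: [0.1, 0.2, 0.5]
opening: 0.042
```

{"fn": "jog_arm", "kwargs": {"deltas": [0,0,0,0,0,0,0,0,0,0,0,0,0,0,0,0,0,0,0,0,0,0,0,0,0,0,0,0,0,0], "claw": 0}}

```text
time: 12.82
tool_pos: [0.6222, 0.2479, 0.0433]
tool_rot: [3.139, 0.005, 1.57]
contact_force: [0.1, -0.4, 0.4]
opening: 0.0245
```

{"fn": "jog_arm", "kwargs": {"deltas": [0,0,0.2,0,0,0,0,0,0.4,0,0,0,0,0,0.6,0,0,0,0,0,0.8,0,0,0,0,0,1.0,0,0,0]}}

```text
time: 13.23
tool_pos: [0.6216, 0.2479, 0.1438]
tool_rot: [3.14, 0.005, 1.57]
contact_force: [-0.1, -0.3, -1.0]
opening: 0.0249
```

{"fn": "jog_arm", "kwargs": {"deltas": [0,0,0.2,0,0,0,0,0,0.4,0,0,0,0,0,0.6,0,0,0,0,-0.1,0.8,0,0,0,0,-0.3,1.0,0,0,0]}}

```text
time: 13.65
tool_pos: [0.6211, 0.2195, 0.2436]
tool_rot: [3.14, 0.004, 1.573]
contact_force: [-0.1, -0.5, -1.0]
opening: 0.0248
```

{"fn": "jog_arm", "kwargs": {"deltas": [0,-0.2,0,0,0,0,0,-0.4,0,0,0,0,0,-0.6,0,0,0,0,0,-0.8,0,0,0,0,0,-1.0,0,0,0,0]}}

```text
time: 14.07
tool_pos: [0.6214, 0.117, 0.2429]
tool_rot: [3.14, 0.005, 1.57]
contact_force: [0.5, 0.2, -1.5]
opening: 0.0253
```

{"fn": "jog_arm", "kwargs": {"deltas": [-0.05,-0.2,0,0,-0.04,0,-0.1,-0.4,0,0,-0.08,0,-0.15,-0.6,0,0,-0.12,0,-0.2,-0.8,0,0,-0.16,0,-0.26,-1.0,0,0,-0.2,0]}}

```text
time: 14.48
tool_pos: [0.5952, 0.017, 0.2431]
tool_rot: [2.822, 0.006, 1.569]
contact_force: [0.9, 0.0, -0.3]
opening: 0.0247
```

{"fn": "jog_arm", "kwargs": {"deltas": [0,-0.15,0,0,-0.05,0,0,-0.3,0,0,-0.1,0,0,-0.45,0,0,-0.14,0,0,-0.6,0,0,-0.189,0,0,-0.7,0,0,-0.189,0]}}

```text
time: 14.9
tool_pos: [0.593, -0.0528, 0.2412]
tool_rot: [2.529, 0.004, 1.566]
contact_force: [-1.0, 1.8, -1.4]
opening: 0.025
```

```bash
python3 snap.py w6;python3 st.py
python3 - <<'E'
from h import *
from cell import robot
q=[ 0.61825794,-0.19754461,-0.0051319]
for z in(.08,.03,0): print(z,tgt(q,.045,z,.0026)-robot.observe()['tool_pos'])
E
```

```text
14.95 [ 0.59414909 -0.05410955  0.24197511] [2.53008665 0.00454791 1.56534015] [-0.30626238  0.20828238  1.86882292  0.35475061  0.500041   -0.56548997] [ 0.72723615 -1.43235783 -0.10019722] 0.025157767240125792
15.0 [-0.304  0.209  1.866  0.352  0.501 -0.56 ] 0.02495752167231646
grasp pt in platform [0.05349722 0.14400808 0.12627681] F plat [-0.69500134  0.87968885 -1.02237087] [-0.0018  1.     -0.0039]
0.08 [ 0.00049689 -0.14138122 -0.01657289]
0.03 [ 0.02917533 -0.1415284  -0.05753049]
0 [ 0.0463824  -0.1416167  -0.08210505]
```

{"fn": "jog_arm", "kwargs": {"deltas": [0,-0.2,0,0,0,0,0,-0.4,0,0,0,0,0,-0.6,0,0,0,0,0,-0.8,-0.05,0,0,0,0,-1.0,-0.1,0,0,0]}}

```text
time: 15.42
tool_pos: [0.5963, -0.1524, 0.2332]
tool_rot: [2.529, 0.005, 1.568]
contact_force: [0.2, -0.5, -1.0]
opening: 0.0251
```

{"fn": "jog_arm", "kwargs": {"deltas": [0,-0.15,-0.02,0,0,0,0,-0.3,-0.04,0,0,0,0.005,-0.414,-0.066,0,0,0,0.005,-0.414,-0.066,0,0,0,0.005,-0.414,-0.066,0,0,0]}}

```text
time: 15.83
tool_pos: [0.5964, -0.1933, 0.2256]
tool_rot: [2.531, 0.004, 1.567]
contact_force: [0.1, -0.4, -0.3]
opening: 0.0248
```

```bash
python3 snap.py w7;python3 st.py
python3 - <<'E'
from h import *
from cell import robot
q=[ 0.61825794,-0.19754461,-0.0051319]
for z in(.08,.03,0): print(z,tgt(q,.045,z,.0026)-robot.observe()['tool_pos'])
E
```

```text
15.8833 [ 0.59627741 -0.19275907  0.22570586] [2.5304698  0.00389256 1.5677496 ] [-0.59350198  0.29920204  1.79302053  0.59126955  0.60448743 -1.00842265] [-0.05751566  0.89438547 -1.30782645] 0.02495312759674235
15.9333 [-0.593  0.299  1.793  0.592  0.604 -1.009] 0.025074906423805245
grasp pt in platform [0.04544886 0.00500155 0.1113358 ] F plat [ 0.15956926 -0.63830865  0.56164983] [-0.0044  1.     -0.0017]
0.08 [-0.00076302 -0.00238401  0.00028512]
0.03 [ 0.02791542 -0.00253119 -0.04067248]
0 [ 0.04512249 -0.00261949 -0.06524704]
```

View pics/w7.png

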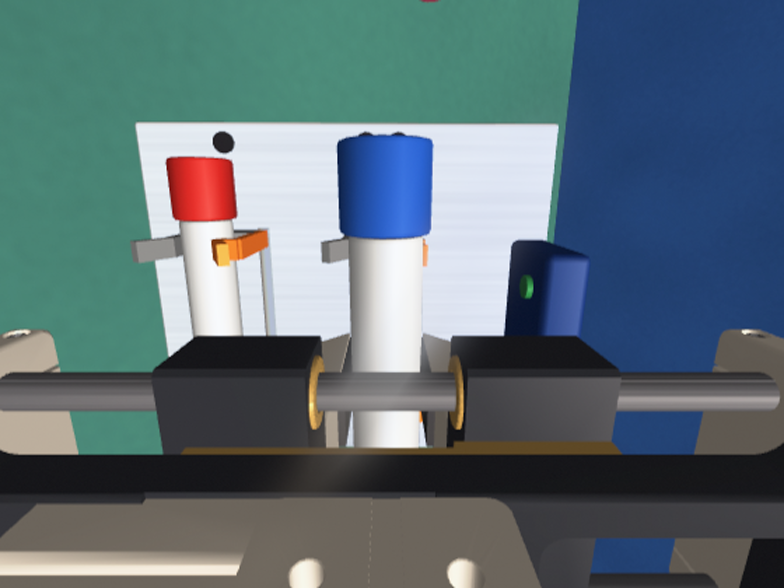

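{"fn": "jog_arm", "kwargs": {"deltas": [0.07,-0.02,-0.1,0,0,0,0.14,-0.02,-0.2,0,0,0,0.21,-0.02,-0.3,0,0,0,0.28,-0.02,-0.4,0,0,0,0.28,-0.02,-0.4,0,0,0]}}

```text
time: 16.35
tool_pos: [0.6235, -0.1944, 0.1811]
tool_rot: [2.536, 0.001, 1.568]
contact_force: [-4.0, -2.1, -4.2]
opening: 0.0253
```

{"fn": "jog_arm", "kwargs": {"deltas": [0.02,0,-0.03,0,0,0,0.04,0,-0.06,0,0,0,0.06,0,-0.085,0,0,0,0.08,0,-0.115,0,0,0,0.1,0,-0.143,0,0,0]}}

```text
time: 16.77
tool_pos: [0.6327, -0.1944, 0.1677]
tool_rot: [2.536, 0.001, 1.568]
contact_force: [-5.7, -0.0, -2.9]
opening: 0.0249
```

```bash
python3 st.py
```

```text
16.7667 [-0.554  0.434  1.77   0.67   0.499 -1.077] 0.02493603817141478
grasp pt in platform [0.04211694 0.00317193 0.04290489] F plat [-6.31403631 -0.05423936  0.89529338] [-2.9e-03  1.0e+00  3.0e-04]
```

{"fn": "jog_arm", "kwargs": {"deltas": [0.015,0,-0.018,0,0,0,0.03,0,-0.036,0,0,0,0.045,0,-0.054,0,0,0,0.06,0,-0.072,0,0,0,0.075,0,-0.09,0,0,0]}}

```text
time: 17.18
tool_pos: [0.6401, -0.1949, 0.1622]
tool_rot: [2.532, 0.003, 1.569]
contact_force: [-48.3, 2.7, 34.3]
opening: 0.0249
```

{"fn": "jog_arm", "kwargs": {"deltas": [0,0,0,0,0,0,0,0,0,0,0,0]}}

```text
time: 17.35
tool_pos: [0.6399, -0.1949, 0.1624]
tool_rot: [2.532, 0.003, 1.569]
contact_force: [-23.4, 1.5, 11.3]
opening: 0.0249
```

```bash
python3 st.py
```

```text
17.35 [-0.548  0.451  1.761  0.681  0.487 -1.085] 0.024882804095381805
grasp pt in platform [0.04496006 0.00273808 0.03444513] F plat [-12.64998587   1.38459723  22.66405303] [-0.0043  1.     -0.0012]
```

{"fn": "jog_arm", "kwargs": {"deltas": [0.002,0,-0.006,0,0,0,0.004,0,-0.011,0,0,0,0.006,0,-0.016,0,0,0,0.008,0,-0.02,0,0,0,0.008,0,-0.02,0,0,0]}}

```text
time: 17.77
tool_pos: [0.6401, -0.1949, 0.1623]
tool_rot: [2.531, 0.004, 1.569]
contact_force: [-40.3, 3.4, 26.7]
opening: 0.0253
```

```bash
python3 st.py
```

```text
17.7667 [-0.548  0.451  1.762  0.685  0.485 -1.089] 0.025288202879157173
grasp pt in platform [0.04498873 0.00273302 0.03419442] F plat [-17.74821208   3.16338093  44.9809709 ] [-0.005   1.     -0.0015]
```

Hard stop at 45 N, well above the jaw's force: seated. Release, retract, look.

{"fn": "jog_arm", "kwargs": {"deltas": [-0.008,0,0.02,0,0,0,-0.008,0,0.02,0,0,0,-0.008,0,0.02,0,0,0,-0.008,0,0.02,0,0,0,-0.008,0,0.02,0,0,0], "claw": 0.6}}

```text
time: 18.18
tool_pos: [0.6421, -0.1956, 0.1621]
tool_rot: [2.53, 0.004, 1.567]
contact_force: [-0.4, 0.3, 0.1]
opening: 0.0525
```

{"fn": "jog_arm", "kwargs": {"deltas": [-0.06,0,0.08,0,0,0,-0.17,0,0.25,0,0,0,-0.29,0,0.41,0,0,0,-0.4,0,0.57,0,0,0,-0.57,0,0.82,0,0,0]}}

```text
time: 18.6
tool_pos: [0.5836, -0.1951, 0.2435]
tool_rot: [2.533, 0.003, 1.567]
contact_force: [0.9, 1.0, 0.9]
opening: 0.0552
```

{"fn": "jog_arm", "kwargs": {"deltas": [-0.1,-0.1,0.05,0,0,0,-0.2,-0.3,0.1,0,0,0,-0.3,-0.5,0.2,0,0,0,-0.3,-0.7,0.2,0,0,0,-0.3,-0.9,0.2,0,0,0]}}

```text
time: 19.02
tool_pos: [0.554, -0.2867, 0.2657]
tool_rot: [2.529, 0.006, 1.567]
contact_force: [1.4, 0.2, -1.6]
opening: 0.0548
```

```bash
python3 snap.py w8;python3 st.py
python3 - <<'E'
from h import *
import pickle,cv2
from cell import robot
W=pickle.load(open('w8.pkl','rb'))
R,t=plat([ 0.61825794,-0.19754461,-0.0051319])
P=[[x,y,z] for x in(-.045,.045) for y,z in((.054,.0465),(.054,.032),(-.08,.045),(-.08,.032))]+[[-.095,-.105,0],[.145,-.105,0]]
print((proj(W,np.array(P)@R.T+t)*1.4).round(0).tolist())
a=cv2.imread('pics/w8.png')
S=robot.read_camera('scene')[:,:,::-1]
c=cv2.resize(S[132:232,165:280],(460,400),interpolation=cv2.INTER_CUBIC)
a=a[:340,200:784]; a=cv2.resize(a,(340*584//340,340)); m=np.zeros((600,800,3),np.uint8)
m[:340,:584]=a; c=cv2.resize(c,(299,260)); m[340:600,:299]=c
D=robot.read_camera('side')[:,:,::-1]; d=cv2.resize(D[120:207,250:350],(299,260),interpolation=cv2.INTER_CUBIC); m[340:600,300:599]=d
cv2.imwrite('pics/m2.png',m)
E
```

```text
19.0667 [ 0.55432843 -0.29033866  0.26532059] [2.52866662 0.00783278 1.56391701] [-0.81178276  0.27673724  1.70219873  0.60699933  0.80252971 -1.15702801] [ 0.21078963 -3.88234686  0.87079949] 0.054745823318868896
19.1167 [-0.81   0.276  1.705  0.607  0.802 -1.155] 0.05522264529248974
grasp pt in platform [ 0.03383146 -0.09117832  0.16710791] F plat [ 0.52740455  0.16731458 -0.78556521] [-0.0019  1.     -0.0058]
[[242.0, 35.0], [251.0, 43.0], [262.0, 270.0], [267.0, 266.0], [404.0, 35.0], [403.0, 44.0], [401.0, 270.0], [400.0, 266.0], [216.0, 290.0], [528.0, 291.0]]
```

View pics/m2.png

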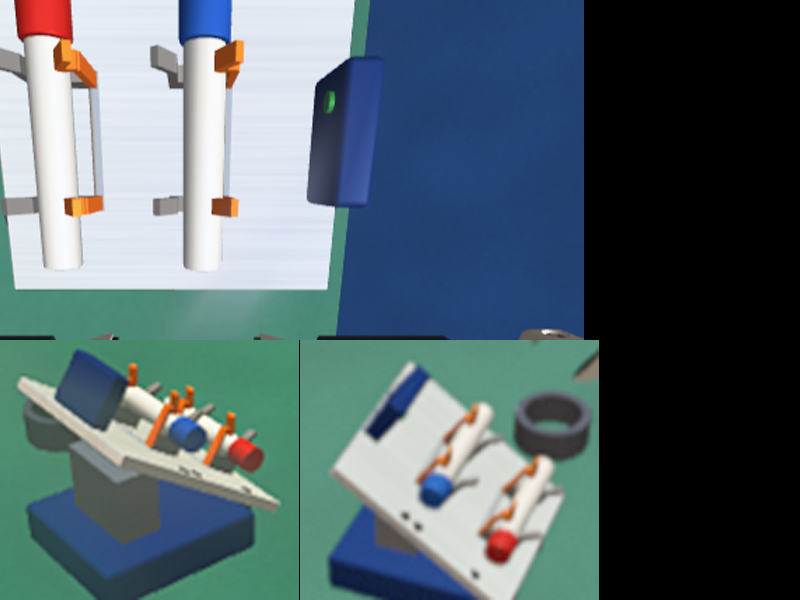

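Run:
```python
from h import *
from cell import robot
R,t=plat([ 0.61825794,-0.19754461,-0.0051319])
obs={}
for n in('scene','side'):
    im=robot.read_camera(n).astype(int);p=robot.camera_params(n)
    for c,x,m in(('red',-.045,(im[...,0]>150)&(im[...,1]<80)),('blue',.045,(im[...,2]>140)&(im[...,0]<80)&(im[...,1]<125))):
        e=proj(p,[t+R@[x,.069,.032]])[0]
        v,u=np.nonzero(m);k=np.hypot(u-e[0],v-e[1])<14
        obs[n,c]=np.array([u[k].mean(),v[k].mean()]);print(n,c,k.sum(),e.round(1),obs[n,c].round(1))
for c in('red','blue'):
    f=lambda X:np.r_[[(proj(robot.camera_params(n),[t+R@X])[0]-obs[n,c]) for n in('scene','side')]].ravel()
    r=least_squares(f,[0,0.07,.03]);print(c,'cap in platform mm',(r.x*1000).round(1),r.cost)
```

```text
scene red 54 [257.4 174.5] [257.  172.2]
scene blue 46 [236.  166.9] [235.4 164.8]
side red 46 [316.  188.1] [317.3 186.9]
side blue 42 [294.8 170.1] [295.4 168. ]
red cap in platform mm [-45.1  64.5  36.4] 0.09862466890589924
blue cap in platform mm [47.6 65.7 36.7] 0.03139903163152784
```

```bash
python3 -c "
from cell import robot
print(robot.hand_in(), robot.observe()['contact_force'])"
```

```text
the job is handed in; nothing more can be done
the job is handed in; nothing more can be done
```

I pressed the red-capped tube home in the lower clip first, then the blue-capped tube in the upper clip. I handed the job in with the gripper clear of everything at about 19.5 s. The hand-in gave no verdict.

- **Seating:** red stopped with the grasp point 32.8 mm above the platform surface. Blue stopped at 34.2 mm, about 2 mm above the nominal 32 mm, and stayed there when I pressed with about 45 N, so I took it as seated.
- **Jaws:** the final pictures show both sets of orange hooks lying over the tubes. I judged the jaws shut from how far the hooks overlap the tubes, because their angle cannot be read.
- **Position checks:** in the wrist picture both tubes lie where they should within about 2 mm. The other two cameras gave the same cap height for both tubes (36.4 and 36.7 mm).
- **Disagreements:** those camera heights are about 4.5 mm above nominal for both tubes. They also put the blue tube 2.6 mm uphill of its seat. I put both down to camera calibration and pixel error.
- **Force:** the wrist force peaked at about 70 N on the red tube and 60 N on the blue, under the 120 N limit.
- **Bystanders:** the yellow tube was still in place in the last rack picture, taken before I gripped blue. I made no contact with the bottle, beaker or tape that I know of, but I did not re-measure any of the four at the end.

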